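Load a flow cell and set its shoulder screw a quarter turn off the seat

TASK

Put the glass flow cell fully down into the pocket of the cell holder without dropping it, and swing the holder's clamp arm over it as far as its stop. Then turn the winged thumbscrew on the arm clockwise (seen from above) until it seats, back it off a quarter turn so that the cell can float, and finish while still gripping the thumbscrew there, the arm still at its stop. Leave the jar, the marker pen and the steel dish where they are.

Things in the scene. Friction and masses are not known exactly. Their poses are not given: they have to be found in the camera images.
- flow_cell: Flow cell: a block 60 (its x) x 36 (its y) x 30 mm high, glass between two black plastic plates, with two white plugs (10 mm across, 4 mm high, 22 mm either side of the middle along x) on top; about 0.12 kg. It is loose and stands upright on the bench. Origin: centre of the underside; z up. It may go into the pocket either way round.
- holder: Cell holder, fixed to the bench: an aluminium plate 185 x 90 x 6 mm with a grey rectangular pocket (rim walls 6 mm thick) and a steel post. Origin: on the bench surface directly under the pocket's centre; z up; its x axis runs from the pocket towards the post, the pocket's long side is along x. The plate spans x -55 to 130 mm and y -45 to 45 mm.
- pocket (a point): Centre of the pocket's floor, 6 mm above the bench, axes as the holder's. The pocket is 65 mm (x) by 41 mm (y) inside, its rim 10 mm above this floor, so the seated cell stands 20 mm proud of the rim.
- pivot (a point): On the vertical axis of the clamp arm, 100 mm from the pocket's centre along the holder's x, 56 mm above the bench (half the height of the arm's bar). The post (26 mm across) and the arm's hub (28 mm across) reach 66 mm above the bench, a screw head on the hub 70 mm.
- clamp_arm (a joint): Angle of the clamp arm in rad: 0 is at its stop with the thumbscrew right over the pocket's centre (arm pointing along the holder's -x); it grows to 2.0 as the arm swings open, anticlockwise seen from above. Friction 0.2 N m keeps the arm where it is left.
- bar_middle (a point): Middle of the clamp arm's bar, 50 mm from the pivot, 56 mm above the bench; x points from here along the bar to the pivot, z up. The aluminium bar is 14 mm wide and 12 mm high (50 to 62 mm above the bench) and can be gripped across its width from above or pushed at its side; free length about 70 mm. The screw foot under the arm clears the seated cell.
- thumbscrew (a joint): Turn of the thumbscrew in rad, growing as it is turned clockwise seen from above: 0 is fully loose, 3.2 is seated (a hard stop: its shoulder bottoms in the arm). It is measured relative to the arm. A quarter turn is 1.57. Friction 0.05 N m: it stays where it is left, and it does not rise or sink as it turns.
- wing (a point): Point to grip on the thumbscrew's wing, on the screw's axis, 100 mm from the pivot and 93 mm above the bench; x along the wing, z up; it turns with the screw. The black wing is an upright slab 36 mm long (x), 12 mm thick (y) and 32 mm high, its top 9 mm above this point, its bottom 23 mm below it on a round steel collar 22 mm across and 8 mm high. Grip it across its thickness from above.
- jar: Bystander: brown glass jar with a black cap, 58 mm across, 100 mm high, loose. Origin: centre of the underside.
- marker: Bystander: marker pen lying on the bench, about 135 mm long, 18 mm thick, loose. Origin: on the bench under it, x along it.
- dish: Bystander: open steel dish 120 x 80 x 22 mm, loose. Origin: centre of the underside.

How it is judged:
On the way, in this order (a step that is already met when the one before it is completed fails the run):
1. the flow cell is fully down in the pocket, the clamp arm still open (x of flow_cell in the frame of pocket between -0.004 and 0.004 m and y of flow_cell in the frame of pocket between -0.004 and 0.004 m and z of flow_cell in the frame of pocket between -0.002 and 0.002 m and angle between flow_cell's own z axis and vertical below 0.06 rad and value of joint clamp_arm above 0.3 rad), for 0.2 s.
2. the clamp arm is at its stop over the cell (x of flow_cell in the frame of pocket between -0.004 and 0.004 m and y of flow_cell in the frame of pocket between -0.004 and 0.004 m and z of flow_cell in the frame of pocket between -0.002 and 0.002 m and angle between flow_cell's own z axis and vertical below 0.06 rad and value of joint clamp_arm below 0.08 rad and value of joint thumbscrew below 3.1 rad), for 0.1 s.
3. the thumbscrew is turned until it seats, the arm at its stop (value of joint clamp_arm below 0.08 rad and value of joint thumbscrew above 3.14 rad), for 0.1 s.
At the end, for the whole second after the job is handed in: The cell lies in the pocket (within 4 mm of its centre sideways, within 2 mm of the floor, tilted under 0.06 rad), the arm is within 0.08 rad of its stop, the thumbscrew stands a quarter turn (1.57 rad, give or take 0.26) back from its seat, still, and the fingers press it with more than 3 N (x of flow_cell in the frame of pocket between -0.004 and 0.004 m and y of flow_cell in the frame of pocket between -0.004 and 0.004 m and z of flow_cell in the frame of pocket between -0.002 and 0.002 m and angle between flow_cell's own z axis and vertical below 0.06 rad and value of joint clamp_arm below 0.08 rad and value of joint thumbscrew between 1.369 and 1.889 rad and velocity of joint thumbscrew between -0.05 and 0.05 rad/s and contact force between the fingers and thumbscrew above 3 N); the arm keeps its last pose, push and grip.
It fails at once if the glass cell is let fall or knocked (moving faster than 0.5 m/s while the fingers do not hold it) (contact force between the fingers and flow_cell below 0.1 N and linear speed of flow_cell above 0.5 m/s).
It fails at once if the jar, the marker or the dish is shifted by more than 30 mm or the jar tipped (distance of any of jar, marker, dish from where it was at the start of the episode above 0.03 m or angle between jar's own z axis and vertical above 0.3 rad).
It also fails if it takes over 69 s, if anything falls off the work surface, if the arm or the gripper's body presses on something with over 40 N, if the wrist force passes 120 N, or if a joint passes its speed limit or range.

ROBOT

A 6-joint arm with a two-finger parallel gripper is mounted at the origin on the work surface. World frame = base frame: x ahead of the robot, y to its left, z up, the work surface at z = 0. Lengths are in m, angles in rad, forces in N, time in s.
With the tool pointing down it reaches from about 0.3 to 0.875 m from the base axis. Payload 6.4 kg.
Tool frame: the origin (TCP) lies at the very end of the fingers, on their centre line; the grasp point (between the pads) lies 19 mm behind it; z points along the fingers, y is the line along which they close (so a half turn about z gives the same grasp; the last joint's range is limited). The gripper opens to 85 mm and grips with 20 to 120 N. Pads are 22 mm wide; open, the fingers measure 114 mm over their backs; the gripper's body (76 mm by 85 mm) begins 54 mm behind the grasp point. The pads swing forward as they close: fully open they stand 13 mm farther back than shut.
Start: joints at [1.107, 0.181, 1.607, -0, 1.354, -0.206], TCP at [0.147, 0.556, 0.231] pointing down, gripper open.
Joint ranges: [-2.99, 2.99], [-0.89, 2.07], [0.3, 2.58], [-1.14, 4.28], [0, 2.63], [-3.12, 3.12]. Speed limits (rad/s): [2.57, 2.57, 3.01, 3.14, 3.14, 3.14].

INTERFACE

Orientations are given as a unit quaternion [w, x, y, z].
In Python, from bench import * gives the robot as it stands. The module is installed in compiled form; this text tells all that it offers.
- The arm moves only by the tool arm_command, never from a script. Its arguments are lists of equal length, an entry for each row: "dp": the shift along the tool's x, y, z in units of 0.25 m (1.0 is 0.25 m), a list of three; "turn": the turn, a rotation vector about the tool's x, y, z in units of 30 degrees (1.0 is 30 degrees), a list of three; "jaw": the opening, from 0 (shut) to 1 (fully open). A call has 1 to 5 rows; each row is the pose to reach, as a shift and turn from the pose commanded when the call began, along the tool's axes at that moment; what a row does not reach only later rows make up. A row lasts 1/8 s, in which the tool goes at most 62.5 mm and 10.7 degrees, less where a joint would pass 70% of its speed; a pose out of reach is approached as far as the arm can. A call with a number of a shift or a turn outside -1 to 1 is refused whole. A call with a gripper value outside its range is refused whole. The fingers move at their own pace and stop on an object; the grip force is fixed at half the most. Time passes only in rows, so rows that repeat a pose let the fingers close. It gives the time, the measured TCP pose, the force, the opening and the grip force at its end, in the units of the state.
- get_obs(): the state, without advancing time (a new reading comes with each control period).
- camera(name): name is "side" or "top"; returns the picture (420x560x3 uint8, blue, green, red); there is no depth.
- get_calibration(name): a dict with "camera_matrix" (3x3 intrinsics, pixels), "R" (3x3) and "t" (3): a world point X has camera coordinates R X + t. Camera axes: x right, y down, z forward; pixel columns grow to the right and rows downward; lengths in m; the calibration is good to about 2 mm. A picture is of the moment at which its call begins. get_calibration takes no time and is no camera call.
- hand_in(): hands the job in; it is judged then, once.
The state is a dict: "time_s": time; "q": joint angles; "dq": joint speeds; "joint_efforts": joint torques, N m; "eef_pos": TCP position; "eef_rot": TCP orientation; "wrist_force": force on the tool from outside, world axes, zero at the start; "torque": the same for the moment, N m; "opening": opening from 0.0 (shut) to 1.0 (fully open); "grasp_force": force on a finger pad.
Only numpy, scipy, OpenCV 4.12 (cv2) and the standard library are available. Lean on these libraries where they do the work, as an engineer would, in place of code of your own. Each camera call takes 0.05 s, during which the arm holds its last target. There are 200 camera calls.

## Working session

There is one attempt and no reset: what is moved stays moved. The work goes in short steps, Python scripts to look and compute and a tool call to move; the robot and the scene stay as the last step left them, time stands still between calls to the robot, and variables do not carry over. Pictures are saved under pics/ and viewed, at most 10 in all, crops included, and the job is handed in when it is done.

Besides the shell and the picture viewer there is one more tool, called after "Request:" as name(argument=value, ...), one argument or row to a line, values as JSON. arm_command: Moves the arm, as the interface text tells. Its arguments: {"type":"object","properties":{"dp":{"type":"array"},"turn":{"type":"array"},"jaw":{"type":"array"}},"required":["dp","turn","jaw"]}

```bash
mkdir -p pics
python3 - <<'E'
from bench import *
import cv2
for n in("top","side"):
    cv2.imwrite(f"pics/{n}0.png",camera(n))
    c=get_calibration(n);print(n,c["camera_matrix"].round(1).tolist(),(-c["R"].T@c["t"]).round(3),c["R"].round(3).tolist())
o=get_obs();print(o)
E
```

```text
top [[385.8, 0.0, 278.3], [0.0, 385.8, 207.2], [0.0, 0.0, 1.0]] [0.353 0.014 1.155] [[0.005, -0.999, 0.033], [-0.981, -0.011, -0.196], [0.196, -0.032, -0.98]]
side [[392.8, 0.0, 285.4], [0.0, 392.8, 210.5], [0.0, 0.0, 1.0]] [ 0.385 -0.665  0.897] [[0.964, -0.264, -0.011], [-0.211, -0.744, -0.634], [0.16, 0.614, -0.773]]
{'time_s': 0.1, 'q': array([ 1.10667080e+00,  1.81450473e-01,  1.60789480e+00, -5.40482035e-06,
        1.35379204e+00, -2.06265051e-01]), 'dq': array([ 0.00083087, -0.00136369, -0.00312   ,  0.00225109, -0.00087204,
       -0.00061138]), 'joint_efforts': array([ 1.14845656e-05, -4.45880663e+01, -3.52237344e+01, -8.38415485e-05,
        4.17992022e-03, -2.13474414e-05]), 'eef_pos': array([0.14637507, 0.55555424, 0.23048977]), 'eef_rot': array([-2.51569315e-04,  1.28572715e-01,  9.91699783e-01, -7.30215694e-04]), 'wrist_force': array([ 0.58105035, -0.28793593, -0.39262018]), 'torque': array([ 0.02242832,  0.03625087, -0.01676001]), 'grasp_force': 0.0, 'opening': 1.001222072194268}
```

View pics/top0.png

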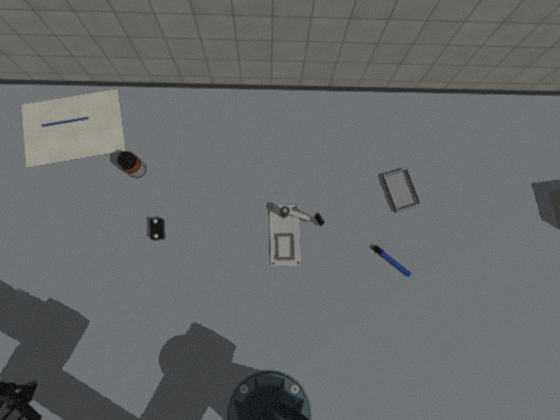

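View pics/side0.png

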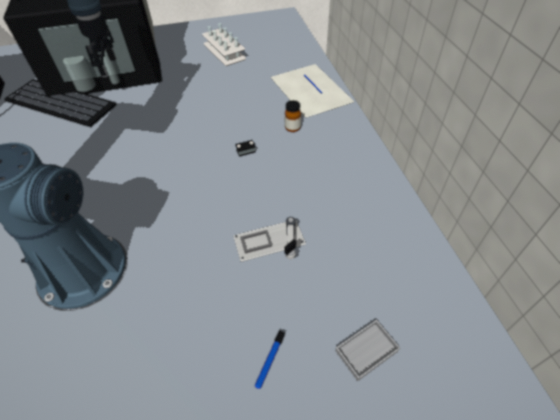

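Top view: cell at about (157,228), holder plate (285,235) with its post at (284,211), the open arm's wing at (319,219), jar (130,162), pen (390,260), dish (400,190). Side view: cell (246,148), holder (268,240), wing (291,247). Next I'll enlarge crops for detail.

Run:
```python
import cv2,numpy as np
t=cv2.imread("pics/top0.png");s=cv2.imread("pics/side0.png")
f=lambda im,x,y,w,h,k:cv2.resize(im[y:y+h,x:x+w],None,fx=k,fy=k,interpolation=cv2.INTER_CUBIC)
a=f(t,260,195,80,80,5);b=f(t,137,208,40,40,5);c=f(s,225,205,100,60,4);d=f(s,226,128,40,40,5)
o=np.zeros((600,800,3),np.uint8);o[:400,:400]=a;o[400:600,:200]=b;o[:240,400:]=c;o[400:600,400:600]=d
cv2.imwrite("pics/crops.png",cv2.convertScaleAbs(o,alpha=1.5))
```

```text
(no output)
```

View pics/crops.png

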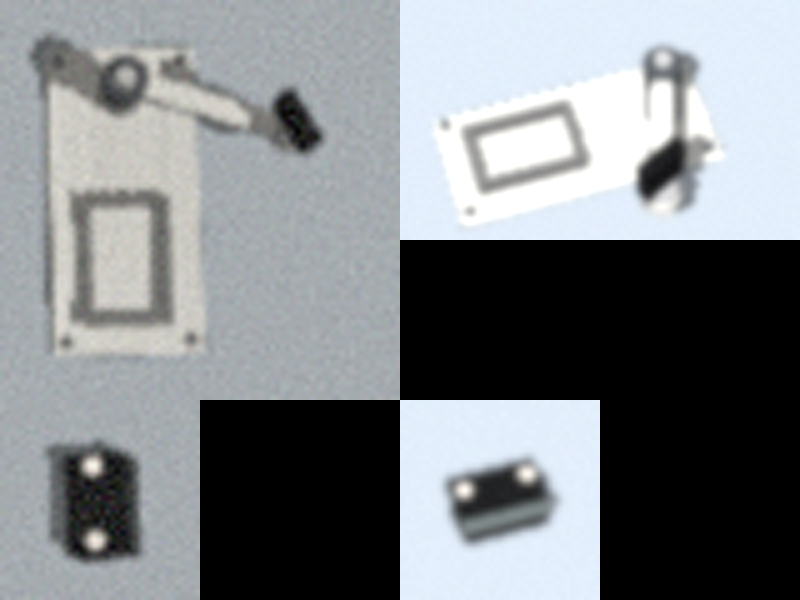

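Crops show: the plate with its dark rim outline, hub at crop (123,82), wing at (297,122) and wing tilted; cell with two white plugs. The arm is open to the robot's right. Now measure with masks.

```bash
cat > h.py <<'E'
from bench import *
import cv2,numpy as np
from scipy.optimize import least_squares
C={n:get_calibration(n) for n in("top","side")}
def ray(n,u,z):
    c=C[n];R=c["R"];o=-R.T@c["t"];d=R.T@np.linalg.solve(c["camera_matrix"],[u[0],u[1],1]);return o+d*(z-o[2])/d[2]
def blobs(im,box,lo,hi,amin=4):
    x,y,w,h=box;g=cv2.cvtColor(im,cv2.COLOR_BGR2GRAY)[y:y+h,x:x+w]
    k=4;g=cv2.resize(g,None,fx=k,fy=k,interpolation=cv2.INTER_CUBIC)
    m=cv2.inRange(g,lo,hi);cs,_=cv2.findContours(m,cv2.RETR_EXTERNAL,cv2.CHAIN_APPROX_NONE)
    px=lambda p:(np.asarray(p,float)+.5)/k-.5+[x,y]
    return [px(c[:,0]) for c in sorted(cs,key=cv2.contourArea,reverse=True) if cv2.contourArea(c)>amin*k*k]
def rect(pts):  # world pts -> centre,size,angle of long axis (deg)
    (c,s,a)=cv2.minAreaRect((pts[:,:2]*1000).astype(np.float32))
    if s[0]<s[1]: s=s[::-1];a+=90
    return np.round(c,1),np.round(s,1),round((a+90)%180-90,1)
def W(n,c,z): return np.array([ray(n,p,z) for p in c])
def cen(c):
    m=cv2.moments(c.astype(np.float32).reshape(-1,1,2));return np.array([m["m10"],m["m01"]])/m["m00"]
E
python3 - <<'E'
from h import *
t=cv2.imread("pics/top0.png");s=cv2.imread("pics/side0.png")
I={"top":t,"side":s}
g=cv2.cvtColor(t,cv2.COLOR_BGR2GRAY);print(g[214:262:3,272:302:2])
for n,b in(("top",(147,215,22,30)),("side",(232,136,28,24))):
    for c in blobs(I[n],b,100 if n=="top" else 165,255,1)[:0]:pass
    gg=cv2.cvtColor(I[n],cv2.COLOR_BGR2GRAY)[b[1]:b[1]+b[3],b[0]:b[0]+b[2]]
    print(n,gg[::2,::2])
    for c in blobs(I[n],b,0,55,10)[:1]: print("black",rect(W(n,c,.03)),cen(c))
for n,b in(("top",(305,205,30,30)),("side",(275,235,30,25))):
    for c in blobs(I[n],b,0,60,4)[:2]: print(n,"wing",rect(W(n,c,.102)),ray(n,cen(c),.1).round(4),len(c))
E
```

```text
[[134 132 111  87  56  38  44  54  81 118 127 133 138 138 136]
 [137 135 137 133 124  80  82 107 137 135 124 126 111 111 117]
 [134 134 136 132 131 131 131 133 136 134 130 134 135 129 102]
 [136 131 137 135 131 131 130 132 135 133 131 133 132 130 115]
 [137 136 134 134 135 134 134 135 133 131 132 134 133 133 115]
 [138 135 134 134 131 135 136 136 136 134 129 134 132 134 119]
 [135 125 133 122 119 126 121 126 122 117 131 135 135 135 113]
 [137  89  79  73  80  80  75  83  86  68  70 124 131 136 115]
 [138  94  71 115 135 133 136 137 136  91  72 125 136 136 113]
 [142 120  79 108 132 135 136 133 136  90  64 112 134 129 106]
 [139 122  76 113 139 129 135 134 135  94  70 116 136 133 110]
 [138 127  67 104 136 139 140 133 138  86  76 111 136 135 115]
 [142 126  78 107 138 135 136 131 140  90  72 108 137 134 121]
 [144 124  73  98 135 136 134 136 135  90  69 106 138 140 127]
 [145  90  75  98 120 119 122 122 120  87  73  99 131 136 132]
 [142 111 103  82  84  88  88  90  88  88  95 106 136 133 132]]
top [[114 109 111 113 110 107 112 115 111 111 109]
 [ 78  73  74  70  66  64  84 103 112 11
[... 983 characters left out ...]
  81  69 142 158]
 [157 144  96 158  98  26  22  25  24  24  25  46 115 154]
 [158 155  96  55  36  24  22  24  33  47  60  76 101 147]
 [158 155  95  34  32  43  58  70  84  88  86  83 120 156]
 [158 157 128  72  83  87  87  82  73  63  64  90 143 158]
 [158 158 150  99  75  64  66  77 102 128 140 152 157 159]
 [159 159 157 133 100 120 139 148 156 157 159 158 159 158]
 [158 158 159 158 155 157 158 158 159 159 159 159 158 159]]
black (array([508. , 327.6]), array([59.7, 37. ]), 5.5) [245.23750445 146.41505099]
top wing (array([ 530.7, -130.1]), array([34.5, 21.1]), 29.2) [ 0.5316 -0.1324  0.1   ] 117
side wing (array([ 530.7, -146.4]), array([43.1, 20.6]), 27.1) [ 0.531  -0.1449  0.1   ] 135
```

```bash
cat >> h.py <<'E'
def tri(a,b):
    r=lambda X:np.concatenate([(lambda p:(C[n]["camera_matrix"]@p)[:2]/p[2]-u)(C[n]["R"]@X+C[n]["t"]) for n,u in(("top",a),("side",b))])
    s=least_squares(r,[.5,0,.03]);return s.x.round(4),s.fun.round(2)
def ring(im,n,box,lo,hi,i=0):
    c=blobs(im,box,lo,hi,30)[i];return rect(W(n,c,.011))
E
python3 - <<'E'
from h import *
I={n:cv2.imread(f"pics/{n}0.png") for n in C}
P={}
for n,b,th in(("top",(149,218,14,24),85),("side",(235,138,20,14),95)):
    # plugs: bright blobs inside the black top (drop blobs touching the box edge)
    x,y,w,h=b
    L=[c for c in blobs(I[n],b,th,255,1.5) if c[:,0].min()>x and c[:,0].max()<x+w-1.3 and c[:,1].min()>y and c[:,1].max()<y+h-1.3]
    P[n]=[cen(c) for c in L]
    for c in L: print(n,cen(c).round(2),ray(n,cen(c),.034).round(4))
for n,b in(("top",(272,230,29,34)),("side",(238,225,38,35))):
    print(n,"gray hist",[ (len(c),rect(W(n,c,.011))) for c in blobs(I[n],b,0,108 if n=="top" else 150,10)[:3]])
    print(n,"floor",[ (len(c),rect(W(n,c,.008))) for c in blobs(I[n],b,112 if n=="top" else 160,255,10)[:3]])
g=cv2.cvtColor(I["side"],cv2.COLOR_BGR2GRAY);print(g[226:258:2,236:276:2])
print(tri(*[cen(blobs(I[n],b,0,60,4)[0]) for n,b in(("top",(305,205,30,30)),("side",(275,235,30,25)))]))
E
```

```text
top [155.02 220.65] [0.533 0.337 0.034]
top [155.67 235.56] [0.4894 0.3323 0.034 ]
top gray hist [(360, (array([464.3, -39.7]), array([81.6, 60.6]), 0.4))]
top floor [(511, (array([463.7, -46.7]), array([100.5,  86.4]), 0.5))]
side gray hist [(345, (array([461.8, -43.7]), array([81.1, 61.3]), 2.0))]
side floor [(536, (array([464.6, -44.4]), array([112.4, 107.2]), 79.1))]
[[159 158 158 158 158 158 158 159 159 159 158 157 159 155 162 159 168 179
  181 187]
 [159 159 159 158 158 158 158 157 158 158 163 164 172 176 180 183 185 188
  187 187]
 [159 158 159 158 158 157 160 164 166 180 180 179 173 159 139 135 172 186
  186 187]
 [158 157 159 162 162 177 177 183 174 164 146 125 113 100  95 103 146 185
  184 184]
 [148 175 178 183 174 165 147 131 113 101  96 100 109 130 146 118 128 176
  182 182]
 [121 173 159 131 114 102  96  97 110 126 147 164 172 179 181 142 109 159
  182 183]
 [173 180 142  99 100 124 147 164 172 181 183 182 183 183 184 165 111 136
  182 184]
 [187 187 160 107 132 178 183 185 185 185 185 184 185 185 184 176 123 128
  178 184]
 [182 185 172 117 118 173 186 186 186 185 184 185 185 185 183 180 135 109
  161 184]
 [176 186 183 135 109 162 185 185 186 185 184 183 177 170 157 139 114  99
  140 180]
 [171 187 184 151 105 138 183 183 180 169 161 137 124 111  99  96 102 114
  159 181]
 [165 184 184 167 112 127 159 138 128 108 101  93  97 109 130 150 167 174
  181 184]
 [159 178 184 178 124 101 102  94  97 108 124 146 164 172 181 182 183 183
  183 184]
 [159 177 186 184 145 105 121 140 162 172 180 183 183 182 183 183 185 184
  182 171]
 [157 164 185 184 179 172 179 183 184 184 183 183 185 183 183 175 166 161
  157 157]
 [159 162 175 156 177 185 184 185 185 186 185 178 170 160 160 158 158 158
  159 158]]
(array([ 0.5341, -0.1345,  0.0842]), array([-0.  ,  0.07,  0.06, -0.02]))
```

Run:
```python
from h import *
I={n:cv2.imread(f"pics/{n}0.png") for n in C}
def wc(n,x,y,r=3,base=60):  # weighted centroid of bright spot
    g=cv2.cvtColor(I[n],cv2.COLOR_BGR2GRAY).astype(float);yy,xx=np.mgrid[y-r:y+r+1,x-r:x+r+1]
    w=np.clip(g[y-r:y+r+1,x-r:x+r+1]-base,0,None);w*=(xx-x)**2+(yy-y)**2<=r*r+.5
    return np.array([(w*xx).sum(),(w*yy).sum()])/w.sum()
T=[wc("top",155,221),wc("top",156,236)];S=[wc("side",251,143,3,100),wc("side",239,146,3,100)]
print(T,S)
for a,b in zip(T,S): print(tri(a,b),ray("top",a,.034).round(4),ray("side",b,.034).round(4))
# plate & pocket opening
R={}
for n,b,th in(("top",(265,200,45,72),124),("side",(225,212,95,55),169)):
    im=I[n];m=blobs(im,b,th,255,100)
    for c in m[:1]:
        print(n,"plate",rect(W(n,c,.006)),len(c))
        k=cv2.approxPolyDP(cv2.convexHull(c.astype(np.float32)),2.5,True)[:,0]
        print(np.c_[k,W(n,k,.006)[:,:2]*1000].round(1).tolist())
for n,b,th in(("top",(276,236,18,23),105),("side",(241,232,28,19),140)):
    c=blobs(I[n],b,th,255,40)[0];R[n]=cen(c);print(n,"inner",rect(W(n,c,.010)),R[n])
print(tri(R["top"],R["side"]))
```

```text
[array([155.01726122, 220.65362486]), array([155.64294632, 235.5917603 ])] [array([251.24020888, 141.98172324]), array([238.19191919, 145.47474747])]
(array([0.5328, 0.3374, 0.0325]), array([-0.  ,  0.14,  0.15, -0.05])) [0.533 0.337 0.034] [0.532  0.3356 0.034 ]
(array([0.4885, 0.3328, 0.0322]), array([-0.  ,  0.35,  0.38, -0.12])) [0.4893 0.3323 0.034 ] [0.4869 0.3304 0.034 ]
top plate (array([487.8, -43.2]), array([163.2,  89.5]), 2.0) 635
[[270.1, 211.9, 567.9, 1.8], [298.1, 219.1, 546.5, -83.1], [300.6, 259.6, 424.9, -89.8], [295.9, 265.4, 408.0, -75.7], [273.9, 265.6, 406.8, -10.7], [270.9, 261.9, 417.7, -1.7]]
side plate (array([488.3, -43.6]), array([166.8,  93. ]), 2.5) 718
[[291.6, 226.4, 570.7, -18.1], [291.9, 237.4, 560.9, -55.1], [281.6, 250.1, 522.5, -88.3], [239.9, 259.6, 407.6, -87.3], [233.4, 238.4, 403.6, -14.3], [237.4, 233.6, 417.4, -1.2], [280.1, 222.4, 542.9, 4.6]]
top inner (array([464.7, -39.3]), array([61.6, 35.8]), 0.4) [283.79283847 246.10202587]
side inner (array([462.1, -43.3]), array([61.8, 35.2]), 2.1) [256.07123656 241.16279875]
(array([ 0.4634, -0.0399,  0.0051]), array([ 0.  ,  0.42,  0.37, -0.11]))
```

```bash
cat >> h.py <<'E'
from scipy.spatial.transform import Rotation as Ro
def plan(p,xang):  # full move in tool axes: dp units, turn units (tool down, x axis heading xang deg)
    o=get_obs();q=o["eef_rot"];R=Ro.from_quat([*q[1:],q[0]])
    a=np.radians(xang);T=Ro.from_matrix(np.array([[np.cos(a),np.sin(a),0],[np.sin(a),-np.cos(a),0],[0,0,-1]]).T)
    print("t",round(o["time_s"],2),"pos",o["eef_pos"].round(4),"q",o["q"].round(2),"open",round(o["opening"],3),"gf",round(o["grasp_force"],1),"F",o["wrist_force"].round(1),"Tz",o["torque"].round(3))
    print("dp",(R.inv().apply(np.array(p)-o["eef_pos"])/.25).round(4),"turn",((R.inv()*T).as_rotvec()/np.radians(30)).round(4))
E
python3 -c "
from h import *
plan([.5107,.3345,.12],186)"
```

```text
t 0.1 pos [0.1464 0.5556 0.2305] q [ 1.11  0.18  1.61 -0.    1.35 -0.21] open 1.001 gf 0.0 F [ 0.6 -0.3 -0.4] Tz [ 0.022  0.036 -0.017]
dp [-1.6347 -0.4827  0.4422] turn [-0.0028 -0.0011 -0.6925]
```

Request:
arm_command(
  dp=[
    [-0.2, -0.06, 0],
    [-0.4, -0.12, 0],
    [-0.6, -0.18, 0],
    [-0.8, -0.24, 0],
    [-1.0, -0.3, 0.1],
  ],
  turn=[
    [0, 0, -0.2],
    [0, 0, -0.4],
    [0, 0, -0.69],
    [0, 0, -0.69],
    [0, 0, -0.69],
  ],
  jaw=[1, 1, 1, 1, 1],
)

```text
time_s: 0.72
eef_pos: [0.3716, 0.4196, 0.2079]
eef_rot: [0.002, -0.052, 0.999, 0.001]
wrist_force: [0.7, 0.6, -0.0]
opening: 0.992
grasp_force: 0.0
```

```bash
python3 -c "
from h import *
plan([.5107,.3345,.12],186)"
```

```text
t 0.72 pos [0.3716 0.4196 0.2079] q [ 0.63  0.17  1.67  0.    1.3  -1.04] open 0.992 gf 0.0 F [ 0.7  0.6 -0. ] Tz [ 0.009  0.046 -0.01 ]
dp [-0.5168 -0.397   0.3527] turn [ 0.0045  0.0073 -0.0021]
```

Request:
arm_command(
  dp=[
    [-0.25, -0.2, 0.1],
    [-0.52, -0.4, 0.2],
    [-0.52, -0.4, 0.2],
    [-0.52, -0.4, 0.2],
  ],
  turn=[
    [0, 0, 0],
    [0, 0, 0],
    [0, 0, 0],
    [0, 0, 0],
  ],
  jaw=[1, 1, 1, 1],
)

```text
time_s: 1.23
eef_pos: [0.5103, 0.331, 0.1542]
eef_rot: [-0.001, -0.05, 0.999, -0.001]
wrist_force: [0.6, 0.6, -0.6]
opening: 1.004
grasp_force: 0.0
```

Run:
```python
from h import *
plan([.5107,.3345,.03],186)
t=camera("top");s=camera("side");cv2.imwrite("pics/t1.png",t);cv2.imwrite("pics/s1.png",s)
f=lambda im,x,y:cv2.resize(im[y:y+120,x:x+100],None,fx=4,fy=4,interpolation=cv2.INTER_CUBIC)
cv2.imwrite("pics/c1.png",cv2.convertScaleAbs(np.hstack([f(t,100,170),f(s,195,60)]),alpha=1.5))
```

```text
t 1.23 pos [0.5103 0.331  0.1542] q [ 0.38  0.33  1.58 -0.    1.23 -1.29] open 1.004 gf 0.0 F [ 0.6  0.6 -0.6] Tz [-0.047 -0.011  0.031]
dp [-0.0041  0.0142  0.4969] turn [-0.0025 -0.0052 -0.0107]
```

View pics/c1.png

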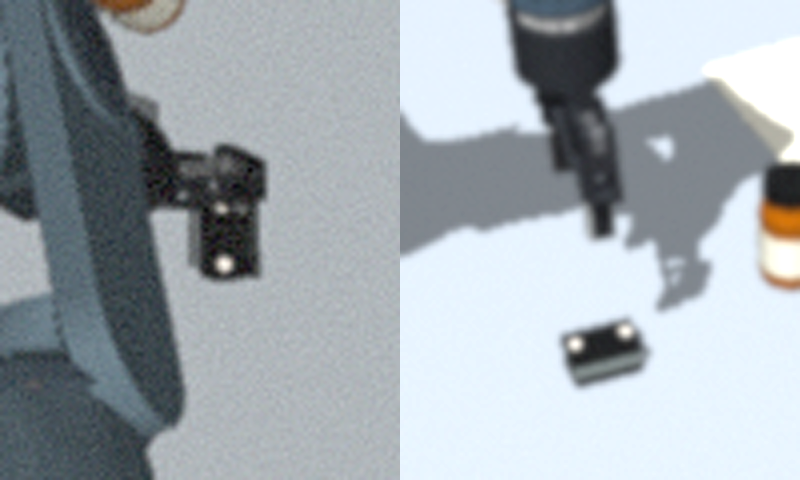

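Top: cell partly under the gripper; side: the near fingertip ends at about (245,118.5), cell plugs at (239,146) and (251,142). I check the fingertip against the kinematics.

Run:
```python
from h import *
R=Ro.from_quat([-.05,.999,-.001,-.001]);p=np.array([.5103,.331,.1542])
for yy in(.0425,.05,.057):
  for zz in (0,-.013):
    for sg in(1,-1):
      X=p+R.apply([0,sg*yy,zz])
      c=C["side"];k=c["R"]@X+c["t"];u=(c["camera_matrix"]@k)[:2]/k[2]
      if X[1]<.331: print(yy,zz,X.round(3),u.round(1))
```

```text
0.0425 0 [0.515 0.289 0.154] [245.7 122.2]
0.0425 -0.013 [0.515 0.289 0.167] [245.4 118.6]
0.05 0 [0.515 0.281 0.154] [246.5 123.6]
0.05 -0.013 [0.515 0.281 0.167] [246.1 120.1]
0.057 0 [0.516 0.274 0.154] [247.2 125. ]
0.057 -0.013 [0.516 0.274 0.167] [246.8 121.5]
```

Request:
arm_command(
  dp=[
    [-0.005, 0.012, 0.18],
    [-0.005, 0.012, 0.36],
    [-0.005, 0.012, 0.5],
    [-0.005, 0.012, 0.576],
    [-0.005, 0.012, 0.576],
  ],
  turn=[
    [0, 0, 0],
    [0, 0, 0],
    [0, 0, 0],
    [0, 0, 0],
    [0, 0, 0],
  ],
  jaw=[1, 1, 1, 1, 1],
)

```text
time_s: 1.95
eef_pos: [0.5083, 0.3372, 0.0115]
eef_rot: [-0.001, -0.052, 0.999, -0.0]
wrist_force: [-0.1, -0.6, 0.9]
opening: 1.003
grasp_force: 0.0
```

Request:
arm_command(
  dp=[
    [0, 0, 0],
    [0, 0, 0],
    [0, 0, 0],
    [0, 0, 0],
    [0, 0, 0],
  ],
  turn=[
    [0, 0, 0],
    [0, 0, 0],
    [0, 0, 0],
    [0, 0, 0],
    [0, 0, 0],
  ],
  jaw=[0.7, 0.5, 0.4, 0.2, 0],
)

```text
time_s: 2.58
eef_pos: [0.5109, 0.3372, 0.0139]
eef_rot: [0.001, -0.052, 0.999, 0.0]
wrist_force: [-0.8, 0.1, 5.8]
opening: 0.405
grasp_force: 61.0
```

```bash
python3 -c "
from h import *
plan([.511,.334,.11],186)"
```

```text
t 2.58 pos [0.5109 0.3372 0.0139] q [ 0.39  0.53  1.64 -0.    0.97 -1.28] open 0.405 gf 61.0 F [-0.8  0.1  5.8] Tz [-0.136  0.159  0.022]
dp [ 1.000e-04 -1.240e-02 -3.843e-01] turn [ 0.0012  0.0046 -0.0026]
```

Request:
arm_command(
  dp=[
    [0, 0, -0.1],
    [0, 0, -0.25],
    [0, 0, -0.4],
    [0, 0, -0.4],
    [0, 0, -0.4],
  ],
  turn=[
    [0, 0, 0],
    [0, 0, 0],
    [0, 0, 0],
    [0, 0, 0],
    [0, 0, 0],
  ],
  jaw=[0, 0, 0, 0, 0],
)

```text
time_s: 3.2
eef_pos: [0.5091, 0.3365, 0.1114]
eef_rot: [-0.001, -0.052, 0.999, -0.0]
wrist_force: [-0.1, 0.2, -1.4]
opening: 0.406
grasp_force: 60.2
```

```bash
python3 -c "
from h import *
plan([.4635,-.0435,.11],182.2)"
```

```text
t 3.2 pos [0.5091 0.3365 0.1114] q [ 0.39  0.39  1.61 -0.    1.15 -1.28] open 0.406 gf 60.2 F [-0.1  0.2 -1.4] Tz [ 0.009  0.029 -0.009]
dp [ 0.3382 -1.493   0.0067] turn [-0.0008 -0.0022  0.124 ]
```

Request:
arm_command(
  dp=[
    [0.05, -0.2, 0],
    [0.1, -0.4, 0],
    [0.15, -0.6, 0],
    [0.2, -0.8, 0],
    [0.2265, -1.0, 0],
  ],
  turn=[
    [0, 0, 0],
    [0, 0, 0],
    [0, 0, 0],
    [0, 0, 0.06],
    [0, 0, 0.124],
  ],
  jaw=[0, 0, 0, 0, 0],
)

```text
time_s: 3.82
eef_pos: [0.4771, 0.081, 0.1104]
eef_rot: [-0.002, -0.019, 1.0, 0.0]
wrist_force: [0.7, 0.3, -2.1]
opening: 0.405
grasp_force: 60.4
```

Request:
arm_command(
  dp=[
    [0.05, -0.2, 0.04],
    [0.07, -0.4, 0.1],
    [0.08, -0.488, 0.16],
    [0.08, -0.488, 0.2],
    [0.08, -0.488, 0.2],
  ],
  turn=[
    [0, 0, 0],
    [0, 0, 0],
    [0, 0, 0],
    [0, 0, 0],
    [0, 0, 0],
  ],
  jaw=[0, 0, 0, 0, 0],
)

```text
time_s: 4.45
eef_pos: [0.4624, -0.0393, 0.0606]
eef_rot: [-0.002, -0.019, 1.0, 0.001]
wrist_force: [-0.3, 1.1, -1.3]
opening: 0.403
grasp_force: 60.5
```

Run:
```python
from h import *
plan([.4635,-.0435,.04],182.2)
t=camera("top");s=camera("side");cv2.imwrite("pics/t2.png",t);cv2.imwrite("pics/s2.png",s)
f=lambda im,x,y:cv2.resize(im[y:y+80,x:x+80],None,fx=5,fy=5,interpolation=cv2.INTER_CUBIC)
cv2.imwrite("pics/c2.png",cv2.convertScaleAbs(np.hstack([f(t,245,205),f(s,220,190)]),alpha=1.5))
```

```text
t 4.45 pos [ 0.4624 -0.0393  0.0606] q [-0.34  0.18  2.    0.    0.96 -1.95] open 0.403 gf 60.5 F [-0.3  1.1 -1.3] Tz [ 0.013 -0.038  0.022]
dp [-0.004  -0.0171  0.0824] turn [ 0.0035 -0.0071 -0.0001]
```

View pics/c2.png

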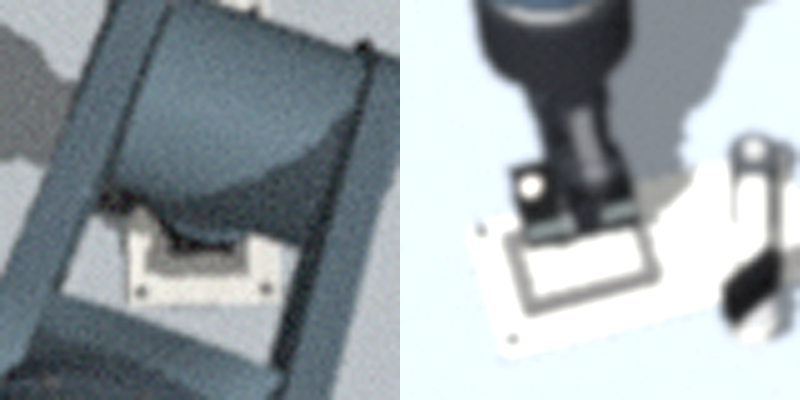

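Run:
```python
from h import *
s=cv2.imread("pics/s2.png");g=cv2.cvtColor(s,cv2.COLOR_BGR2GRAY)
print(g[220:236,240:270:1][:, ::2])
c=[c for c in blobs(s,(242,222,8,9),100,255,1.5)]
for k in c: print(cen(k),len(k))
u=cen(c[0])
for z in(.078,.080,.0825): print(z,ray("side",u,z).round(4))
```

```text
[[168 168 167 163 105  39  37  48  87  92  55  29  68  91  92]
 [168 166 159 147  95  39  39  47  81  91  64  36  59  90  92]
 [164 151 129 105  67  38  42  49  72  88  70  44  53  86  93]
 [160 116  82  61  38  33  42  46  68  93  80  49  46  83  93]
 [159  91  60  72  40  29  38  47  69  97  84  48  38  77  93]
 [161  95  97 135  74  30  36  43  62  87  75  41  28  69  96]
 [165 109 140 189 104  28  34  40  49  69  58  31  23  64 101]
 [165 117 153 200 103  30  33  29  36  50  44  26  21  61 105]
 [165 120 133 170  77  28  34  25  29  41  36  24  19  58 104]
 [166 118  89 110  47  28  41  26  23  33  35  27  34  63 103]
 [167 126  51  52  29  26  45  27  28  30  41  48  64  80 102]
 [167 140  46  27  28  28  46  32  33  35  54  77  91  92 101]
 [169 156  59  26  26  30  59  48  34  33  67  92  93  86  96]
 [176 175  80  31  33  49  82  70  32  33  69  88  73  64  90]
 [189 185  98  48  64  77  97  83  34  34  57  66  58  56  92]
 [188 172 102  76  90  95  98  86  34  36  58  72  89  91 103]]
[244.78197946 227.05543884] 88
[243.39427438 222.20719955] 49
0.078 [ 0.4374 -0.0393  0.078 ]
0.08 [ 0.4373 -0.0408  0.08  ]
0.0825 [ 0.4371 -0.0427  0.0825]
```

The side view shows the cell above the pocket: its left plug at about (246,227), rim ring below it around (256,241). I'll lower it to just above the rim and look again.

Request:
arm_command(
  dp=[
    [-0.002, -0.011, 0.05],
    [-0.002, -0.011, 0.11],
    [-0.002, -0.011, 0.11],
    [-0.002, -0.011, 0.11],
  ],
  turn=[
    [0, 0, 0],
    [0, 0, 0],
    [0, 0, 0],
    [0, 0, 0],
  ],
  jaw=[0, 0, 0, 0],
)

```text
time_s: 5.05
eef_pos: [0.4645, -0.043, 0.0346]
eef_rot: [-0.0, -0.019, 1.0, 0.0]
wrist_force: [0.1, 0.3, -1.6]
opening: 0.405
grasp_force: 60.5
```

Run:
```python
from h import *
plan([.4635,-.0435,.02],182.2)
s=np.mean([camera("side").astype(float) for _ in range(4)],0).astype(np.uint8);cv2.imwrite("pics/s3.png",s)
t=camera("top")
f=lambda im,x,y:cv2.resize(im[y:y+50,x:x+60],None,fx=10,fy=10,interpolation=cv2.INTER_CUBIC)
a=f(s,230,215)
cv2.imwrite("pics/c3.png",cv2.convertScaleAbs(a,alpha=1.4))
```

```text
t 5.05 pos [ 0.4645 -0.043   0.0346] q [-0.35  0.23  2.01  0.    0.9  -1.96] open 0.405 gf 60.5 F [ 0.1  0.3 -1.6] Tz [-0.001  0.018 -0.026]
dp [ 0.0039 -0.0021  0.0583] turn [ 0.0005 -0.001   0.0005]
```

View pics/c3.png

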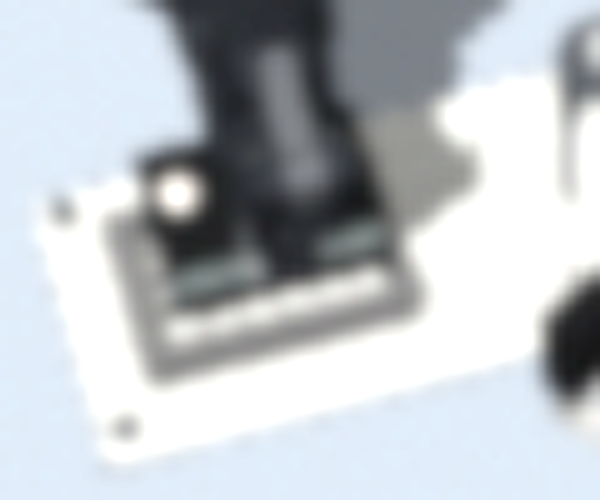

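Side crop: left plug at about (247.3,233.8), cell's lower front edge from (247,245) to (269,240.5), rim ring around it. I compute the offset to the ring in this same view.

Run:
```python
from h import *
s=cv2.imread("pics/s3.png");g=cv2.cvtColor(s,cv2.COLOR_BGR2GRAY).astype(float)
x,y,r=247,234,3;yy,xx=np.mgrid[y-r:y+r+1,x-r:x+r+1];w=np.clip(g[y-r:y+r+1,x-r:x+r+1]-100,0,None)*((xx-x)**2+(yy-y)**2<=7)
u=((w*xx).sum()/w.sum(),(w*yy).sum()/w.sum());a=np.radians(2.2)
p=ray("side",u,.0556);print(u,p.round(4),"centre by plug",(p[:2]+.022*np.array([np.cos(a),np.sin(a)])).round(4))
for q in((247.2,245.1),(269,240.2)): print(q,ray("side",q,.0216).round(4))
# rim corners, outer, by expected pocket pose in side view -> compare with picture
for cx,cy in((.4625,-.0435),):
  for dx,dy,z in((-.0385,-.0265,.006),(.0385,-.0265,.006),(-.0325,-.0205,.016),(.0325,-.0205,.016),(-.0325,.0205,.016)):
    X=np.array([cx+dx*np.cos(a)-dy*np.sin(a),cy+dx*np.sin(a)+dy*np.cos(a),z]);c=C["side"];k=c["R"]@X+c["t"];v=(c["camera_matrix"]@k)[:2]/k[2]
    print(dx,dy,v.round(1),"crop",((v-[230,215]+.5)*10-.5).round(0))
```

```text
(np.float64(247.20266990291262), np.float64(233.87985436893203)) [ 0.4405 -0.0461  0.0556] centre by plug [ 0.4625 -0.0452]
(247.2, 245.1) [ 0.4351 -0.0576  0.0216]
(269, 240.2) [ 0.4954 -0.058   0.0216]
-0.0385 -0.0265 [245.1 253.3] crop [155. 388.]
0.0385 -0.0265 [272.5 246. ] crop [430. 315.]
-0.0325 -0.0205 [246.4 248.9] crop [169. 343.]
0.0325 -0.0205 [269.6 242.7] crop [401. 282.]
-0.0325 0.0205 [242.8 237.1] crop [133. 225.]
```

Request:
arm_command(
  dp=[
    [0, 0.004, 0],
    [0, 0.004, 0.015],
    [0, 0.004, 0.028],
    [0, 0.004, 0.042],
    [0, 0.004, 0.042],
  ],
  turn=[
    [0, 0, 0],
    [0, 0, 0],
    [0, 0, 0],
    [0, 0, 0],
    [0, 0, 0],
  ],
  jaw=[0, 0, 0, 0, 0],
)

```text
time_s: 5.92
eef_pos: [0.4642, -0.042, 0.0239]
eef_rot: [-0.0, -0.019, 1.0, 0.0]
wrist_force: [0.8, -0.2, -1.3]
opening: 0.406
grasp_force: 60.5
```

```bash
python3 -c "
from h import *
plan([.4635,-.042,.0185],182.2)"
```

```text
t 5.92 pos [ 0.4642 -0.042   0.0239] q [-0.35  0.25  2.01 -0.    0.88 -1.96] open 0.406 gf 60.5 F [ 0.8 -0.2 -1.3] Tz [ 0.01  -0.061  0.011]
dp [0.0028 0.0001 0.0215] turn [ 0.0006 -0.0016  0.0003]
```

No contact and the base is already below rim height. Continue down.

Request:
arm_command(
  dp=[
    [0, 0, 0.01],
    [0, 0, 0.016],
    [0, 0, 0.022],
    [0, 0, 0.022],
  ],
  turn=[
    [0, 0, 0],
    [0, 0, 0],
    [0, 0, 0],
    [0, 0, 0],
  ],
  jaw=[0, 0, 0, 0],
)

```text
time_s: 6.42
eef_pos: [0.4646, -0.0421, 0.0199]
eef_rot: [-0.0, -0.019, 1.0, -0.0]
wrist_force: [-6.8, 1.0, 13.7]
opening: 0.401
grasp_force: 62.4
```

Request:
arm_command(
  dp=[
    [0, 0, -0.003],
    [0, 0, -0.003],
    [0, 0, -0.003],
    [0, 0, -0.003],
    [0, 0, -0.003],
  ],
  turn=[
    [0, 0, 0],
    [0, 0, 0],
    [0, 0, 0],
    [0, 0, 0],
    [0, 0, 0],
  ],
  jaw=[0.42, 0.45, 0.5, 0.65, 0.65],
)

```text
time_s: 7.05
eef_pos: [0.4646, -0.0421, 0.0195]
eef_rot: [-0.0, -0.019, 1.0, 0.0]
wrist_force: [-0.4, -0.0, -0.3]
opening: 0.648
grasp_force: 0.0
```

Request:
arm_command(
  dp=[
    [0, 0, -0.03],
    [0, 0, -0.1],
    [0, 0, -0.25],
    [0, 0, -0.45],
    [0, 0, -0.55],
  ],
  turn=[
    [0, 0, 0],
    [0, 0, 0],
    [0, 0, 0],
    [0, 0, -0.3],
    [0, 0, -0.6],
  ],
  jaw=[0.65, 0.65, 0.65, 0.65, 0.65],
)

```text
time_s: 7.68
eef_pos: [0.4658, -0.0425, 0.1604]
eef_rot: [0.002, -0.178, 0.984, -0.001]
wrist_force: [0.7, -0.4, -0.6]
opening: 0.65
grasp_force: 0.0
```

Run:
```python
from h import *
plan([.534,-.1345,.14],208)
t=camera("top");s=camera("side");cv2.imwrite("pics/t4.png",t);cv2.imwrite("pics/s4.png",s)
f=lambda im,x,y:cv2.resize(im[y:y+80,x:x+80],None,fx=5,fy=5,interpolation=cv2.INTER_CUBIC)
cv2.imwrite("pics/c4.png",cv2.convertScaleAbs(np.hstack([f(t,245,205),f(s,225,195)]),alpha=1.5))
```

```text
t 7.67 pos [ 0.4658 -0.0425  0.1604] q [-0.35  0.01  1.94 -0.    1.18 -2.27] open 0.65 gf 0.0 F [ 0.7 -0.4 -0.6] Tz [ 0.011 -0.024  0.008]
dp [-0.1261 -0.4401  0.0833] turn [-0.0059  0.0061 -0.2496]
```

View pics/c4.png

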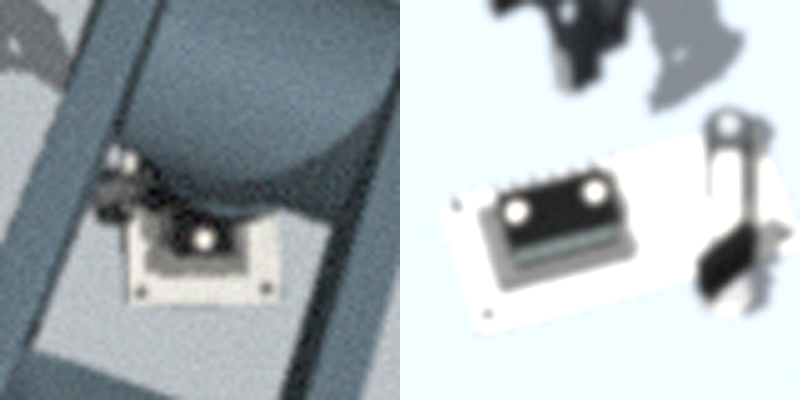

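The cell sits in the pocket with plugs level at side crop (515,211) and (595,191), and the arm is still open. Next, grip the wing with tool x at 208°.

Request:
arm_command(
  dp=[
    [-0.06, -0.2, 0],
    [-0.12, -0.4, 0],
    [-0.13, -0.435, 0.02],
    [-0.13, -0.435, 0.06],
  ],
  turn=[
    [0, 0, -0.2],
    [0, 0, -0.25],
    [0, 0, -0.25],
    [0, 0, -0.25],
  ],
  jaw=[0.65, 0.65, 0.65, 0.65],
)

```text
time_s: 8.28
eef_pos: [0.5321, -0.1329, 0.1408]
eef_rot: [-0.001, -0.238, 0.971, 0.001]
wrist_force: [-0.3, -0.6, 0.1]
opening: 0.65
grasp_force: 0.0
```

Run:
```python
from h import *
plan([.5345,-.1335,.076],208)
s=camera("side");cv2.imwrite("pics/s5.png",s)
t=camera("top")
f=lambda im,x,y:cv2.resize(im[y:y+80,x:x+80],None,fx=5,fy=5,interpolation=cv2.INTER_CUBIC)
cv2.imwrite("pics/c5.png",cv2.convertScaleAbs(np.hstack([f(t,275,180),f(s,250,190)]),alpha=1.5))
```

```text
t 8.28 pos [ 0.5321 -0.1329  0.1408] q [-0.46  0.22  1.75  0.    1.17 -2.51] open 0.65 gf 0.0 F [-0.3 -0.6  0.1] Tz [-0.019  0.002  0.009]
dp [-0.0076 -0.0071  0.2592] turn [ 0.0026 -0.0014 -0.0143]
```

View pics/c5.png

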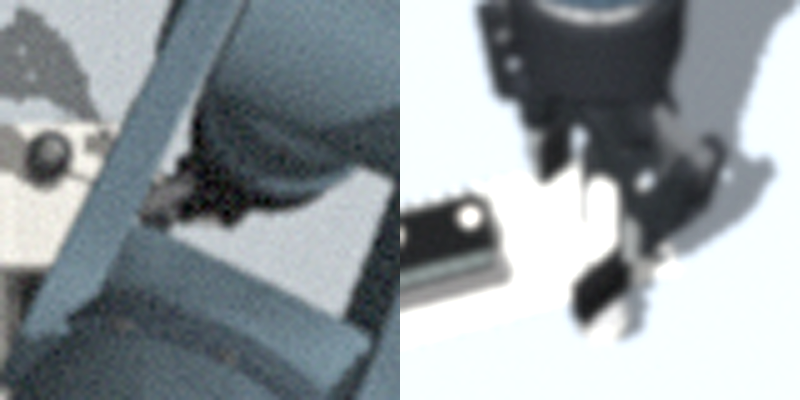

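The wing (side crop ~(603,285)) lies between and in front of the open fingers as expected. Descend and close.

Request:
arm_command(
  dp=[
    [-0.008, -0.007, 0.06],
    [-0.008, -0.007, 0.13],
    [-0.008, -0.007, 0.2],
    [-0.008, -0.007, 0.258],
    [-0.008, -0.007, 0.258],
  ],
  turn=[
    [0, 0, 0],
    [0, 0, 0],
    [0, 0, 0],
    [0, 0, 0],
    [0, 0, 0],
  ],
  jaw=[0.65, 0.65, 0.65, 0.65, 0.65],
)

```text
time_s: 9.0
eef_pos: [0.534, -0.133, 0.0757]
eef_rot: [-0.001, -0.239, 0.971, 0.001]
wrist_force: [0.3, 0.1, 0.3]
opening: 0.649
grasp_force: 0.0
```

Request:
arm_command(
  dp=[
    [0, 0, 0],
    [0, 0, 0],
    [0, 0, 0],
    [0, 0, 0],
    [0, 0, 0],
  ],
  turn=[
    [0, 0, 0],
    [0, 0, 0],
    [0, 0, 0],
    [0, 0, 0],
    [0, 0, 0],
  ],
  jaw=[0.5, 0.4, 0.3, 0.2, 0],
)

```text
time_s: 9.62
eef_pos: [0.5354, -0.134, 0.078]
eef_rot: [0.0, -0.24, 0.971, -0.001]
wrist_force: [-0.6, -2.4, 2.1]
opening: 0.128
grasp_force: 60.5
```

Request:
arm_command(
  dp=[
    [0, 0, 0],
    [0, 0, 0],
  ],
  turn=[
    [0, 0, 0],
    [0, 0, 0],
  ],
  jaw=[0, 0],
)

```text
time_s: 9.88
eef_pos: [0.5355, -0.134, 0.078]
eef_rot: [0.0, -0.239, 0.971, -0.0]
wrist_force: [-2.9, -3.7, 4.2]
opening: 0.13
grasp_force: 60.8
```

```bash
python3 -c "
from h import *
plan([.5345,-.1335,.076],208)"
```

```text
t 9.88 pos [ 0.5355 -0.134   0.078 ] q [-0.46  0.32  1.78 -0.    1.04 -2.51] open 0.13 gf 60.8 F [-2.9 -3.7  4.2] Tz [-0.436  0.326  0.034]
dp [0.0026 0.0035 0.0079] turn [-0.0018  0.0003 -0.0096]
```

Run:
```python
import numpy as np
x=np.radians(207.7);X=np.array([np.cos(x),np.sin(x)]);Y=np.array([np.sin(x),-np.cos(x)])
f=np.radians(253.65);v=lambda a:.0998*np.array([np.cos(a),np.sin(a)])
for d in range(5,31,5):
    s=v(f-np.radians(d))-v(f);print(d,"dp",(s@X/.25).round(4),(s@Y/.25).round(4),"turn",round(d/30,4))
```

```text
5 dp 0.024 0.0253 turn 0.1667
10 dp 0.0456 0.0526 turn 0.3333
15 dp 0.0648 0.0816 turn 0.5
20 dp 0.0814 0.1122 turn 0.6667
25 dp 0.0953 0.1442 turn 0.8333
30 dp 0.1063 0.1772 turn 1.0
```

Request:
arm_command(
  dp=[
    [0.024, 0.025, 0.002],
    [0.046, 0.053, 0.004],
    [0.065, 0.082, 0.004],
    [0.081, 0.112, 0.004],
    [0.095, 0.144, 0.004],
  ],
  turn=[
    [0, 0, 0.167],
    [0, 0, 0.333],
    [0, 0, 0.5],
    [0, 0, 0.667],
    [0, 0, 0.833],
  ],
  jaw=[0, 0, 0, 0, 0],
)

```text
time_s: 10.5
eef_pos: [0.4984, -0.1144, 0.0779]
eef_rot: [0.001, -0.022, 1.0, -0.002]
wrist_force: [-2.0, -6.2, 8.0]
opening: 0.13
grasp_force: 61.5
```

```bash
python3 -c "
from h import *
a=np.radians(228.65);plan([.5636+.0998*np.cos(a),-.0382+.0998*np.sin(a),.076],182.7)"
```

```text
t 10.5 pos [ 0.4984 -0.1144  0.0779] q [-0.46  0.24  1.88 -0.    1.02 -2.07] open 0.13 gf 61.5 F [-2.  -6.2  8. ] Tz [-1.019  0.395 -0.032]
dp [0.0027 0.0054 0.0075] turn [-0.0066  0.0044 -0.005 ]
```

Request:
arm_command(
  dp=[
    [0.024, 0.025, -0.004],
    [0.046, 0.053, -0.006],
    [0.065, 0.082, -0.006],
    [0.081, 0.112, -0.006],
    [0.095, 0.144, -0.006],
  ],
  turn=[
    [0, 0, 0.167],
    [0, 0, 0.333],
    [0, 0, 0.5],
    [0, 0, 0.667],
    [0, 0, 0.833],
  ],
  jaw=[0, 0, 0, 0, 0],
)

```text
time_s: 11.12
eef_pos: [0.4715, -0.0782, 0.078]
eef_rot: [-0.0, 0.195, 0.981, -0.0]
wrist_force: [-1.2, -3.7, 2.3]
opening: 0.13
grasp_force: 60.6
```

Request:
arm_command(
  dp=[
    [0.024, 0.025, 0],
    [0.046, 0.053, 0],
    [0.065, 0.082, 0],
    [0.081, 0.112, 0],
    [0.085, 0.12, 0],
  ],
  turn=[
    [0, 0, 0.167],
    [0, 0, 0.333],
    [0, 0, 0.5],
    [0, 0, 0.667],
    [0, 0, 0.7],
  ],
  jaw=[0, 0, 0, 0, 0],
)

```text
time_s: 11.75
eef_pos: [0.4637, -0.0447, 0.0781]
eef_rot: [0.001, 0.368, 0.93, -0.003]
wrist_force: [-3.7, -21.3, -2.5]
opening: 0.13
grasp_force: 60.1
```

```bash
python3 -c "
from h import *
plan([.4637,-.042,.078],136)
cv2.imwrite('pics/s6.png',camera('side'))"
```

```text
t 11.75 pos [ 0.4637 -0.0447  0.0781] q [-0.35  0.15  2.   -0.01  1.   -1.16] open 0.13 gf 60.1 F [ -3.7 -21.3  -2.5] Tz [-3.494  0.52   0.103]
dp [0.0072 0.0078 0.0005] turn [-0.0086  0.0079  0.0258]
```

The arm is at its stop (-21 N in y). Relax the push a little and start turning clockwise.

Request:
arm_command(
  dp=[
    [-0.003, -0.003, 0],
    [-0.003, -0.003, 0],
    [-0.003, -0.003, 0],
    [-0.003, -0.003, 0],
    [-0.003, -0.003, 0],
  ],
  turn=[
    [0, 0, 0],
    [0, 0, 0.25],
    [0, 0, 0.5],
    [0, 0, 0.75],
    [0, 0, 1.0],
  ],
  jaw=[0, 0, 0, 0, 0],
)

```text
time_s: 12.42
eef_pos: [0.4626, -0.0457, 0.078]
eef_rot: [0.0, 0.598, 0.802, -0.003]
wrist_force: [-8.8, -16.2, 4.6]
opening: 0.127
grasp_force: 61.1
```

Request:
arm_command(
  dp=[
    [0, 0, 0],
    [0, 0, 0],
    [0, 0, 0],
    [0, 0, 0],
  ],
  turn=[
    [0, 0, 0.25],
    [0, 0, 0.5],
    [0, 0, 0.75],
    [0, 0, 1.0],
  ],
  jaw=[0, 0, 0, 0],
)

```text
time_s: 12.92
eef_pos: [0.4612, -0.0458, 0.0779]
eef_rot: [-0.0, 0.785, 0.62, -0.004]
wrist_force: [-14.7, -15.5, 11.7]
opening: 0.125
grasp_force: 62.0
```

```bash
python3 -c "
from h import *
plan([.4637,-.042,.078],77)
f=lambda im,x,y:cv2.resize(im[y:y+80,x:x+80],None,fx=5,fy=5,interpolation=cv2.INTER_CUBIC)
cv2.imwrite('pics/c7.png',cv2.convertScaleAbs(np.hstack([f(cv2.imread('pics/s6.png'),230,185),f(camera('side'),230,185)]),alpha=1.5))"
```

```text
t 12.93 pos [ 0.4612 -0.0458  0.0779] q [-0.35  0.15  2.   -0.01  1.   -0.11] open 0.125 gf 62.0 F [-14.7 -15.5  11.7] Tz [-2.696  2.271  0.092]
dp [ 0.017   0.0062 -0.0004] turn [-0.0094  0.0116 -0.0143]
```

View pics/c7.png

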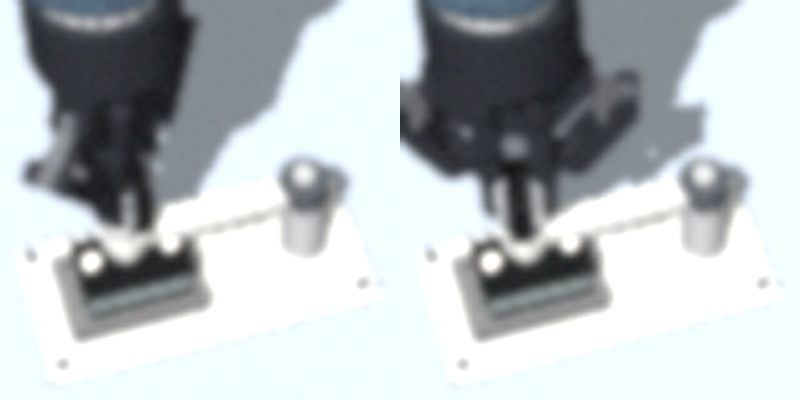

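Both crops show the arm over the cell at its stop, and the screw turning (wing now nearly across the arm). I relieve the side load and go on turning.

Request:
arm_command(
  dp=[
    [-0.008, -0.008, -0.004],
    [-0.008, -0.008, -0.004],
    [-0.008, -0.008, -0.004],
    [-0.008, -0.008, -0.004],
    [-0.008, -0.008, -0.004],
  ],
  turn=[
    [0, 0, 0],
    [0, 0, 0.25],
    [0, 0, 0.5],
    [0, 0, 0.75],
    [0, 0, 1.0],
  ],
  jaw=[0, 0, 0, 0, 0],
)

```text
time_s: 13.6
eef_pos: [0.4597, -0.0454, 0.0781]
eef_rot: [-0.0, 0.919, 0.395, -0.002]
wrist_force: [-5.5, -7.1, -1.0]
opening: 0.123
grasp_force: 60.7
```

```bash
python3 -c "
from h import *
plan([.4637,-.044,.078],17)"
```

```text
t 13.6 pos [ 0.4597 -0.0454  0.0781] q [-0.35  0.14  2.   -0.    1.    0.41] open 0.123 gf 60.7 F [-5.5 -7.1 -1. ] Tz [-1.247  0.76   0.079]
dp [0.0151 0.008  0.0004] turn [-0.0017  0.0075  0.9838]
```

Request:
arm_command(
  dp=[
    [-0.003, -0.003, 0],
    [-0.003, -0.003, 0],
    [-0.003, -0.003, 0],
    [-0.003, -0.003, 0],
    [-0.003, -0.003, 0],
  ],
  turn=[
    [0, 0, 0.25],
    [0, 0, 0.5],
    [0, 0, 0.75],
    [0, 0, 1.0],
    [0, 0, 1.0],
  ],
  jaw=[0, 0, 0, 0, 0],
)

```text
time_s: 14.22
eef_pos: [0.4588, -0.0443, 0.0782]
eef_rot: [-0.001, 0.989, 0.146, -0.001]
wrist_force: [-3.3, -2.8, -1.7]
opening: 0.129
grasp_force: 60.6
```

```bash
python3 -c "
from h import *
plan([.4637,-.044,.078],17)"
```

```text
t 14.22 pos [ 0.4588 -0.0443  0.0782] q [-0.35  0.14  2.   -0.    1.    0.92] open 0.129 gf 60.6 F [-3.3 -2.8 -1.7] Tz [-0.467  0.711 -0.034]
dp [0.019  0.0046 0.0005] turn [-0.003   0.0053 -0.0067]
```

Request:
arm_command(
  dp=[
    [-0.001, -0.003, 0],
    [-0.001, -0.003, 0],
    [-0.001, -0.003, 0],
    [-0.001, -0.003, 0],
    [-0.001, -0.003, 0],
  ],
  turn=[
    [0, 0, 0.25],
    [0, 0, 0.5],
    [0, 0, 0.75],
    [0, 0, 1.0],
    [0, 0, 1.0],
  ],
  jaw=[0, 0, 0, 0, 0],
)

```text
time_s: 14.85
eef_pos: [0.4586, -0.0432, 0.0783]
eef_rot: [0.0, 0.994, -0.111, -0.001]
wrist_force: [-3.2, 1.7, -2.6]
opening: 0.127
grasp_force: 123.0
```

```bash
python3 -c "
from h import *
plan([.4637,-.044,.078],-13)"
```

```text
t 14.85 pos [ 0.4586 -0.0432  0.0783] q [-0.35  0.14  2.01 -0.    1.    1.44] open 0.127 gf 123.0 F [-3.2  1.7 -2.6] Tz [0.3   0.587 3.173]
dp [ 0.0206 -0.0012  0.0012] turn [0.0012 0.0054 0.0089]
```

Seat reached (Tz 3.2 N m). Hold briefly, then find where the torque disappears.

Request:
arm_command(
  dp=[
    [0, 0, 0],
  ],
  turn=[
    [0, 0, 0],
  ],
  jaw=[0],
)

```text
time_s: 14.98
eef_pos: [0.4586, -0.0432, 0.0783]
eef_rot: [-0.0, 0.994, -0.112, -0.001]
wrist_force: [-4.0, 3.1, -3.5]
opening: 0.126
grasp_force: 124.7
```

```bash
python3 -c "
from h import *
plan([.4637,-.044,.078],-13)"
```

```text
t 14.97 pos [ 0.4586 -0.0432  0.0783] q [-0.35  0.14  2.01 -0.    1.    1.44] open 0.126 gf 124.7 F [-4.   3.1 -3.5] Tz [0.422 0.766 3.256]
dp [ 0.0206 -0.0012  0.0012] turn [0.0003 0.0054 0.0048]
```

Request:
arm_command(
  dp=[
    [0, 0, 0],
    [0, 0, 0],
    [0, 0, 0],
  ],
  turn=[
    [0, 0, -0.07],
    [0, 0, -0.07],
    [0, 0, -0.07],
  ],
  jaw=[0, 0, 0],
)

```text
time_s: 15.35
eef_pos: [0.4587, -0.0432, 0.0783]
eef_rot: [-0.001, 0.995, -0.095, -0.001]
wrist_force: [-5.1, 3.2, -2.7]
opening: 0.128
grasp_force: 109.6
```

```bash
python3 -c "
from h import *
plan([.4637,-.044,.078],-13)"
```

```text
t 15.35 pos [ 0.4587 -0.0432  0.0783] q [-0.35  0.14  2.01  0.    1.    1.41] open 0.128 gf 109.6 F [-5.1  3.2 -2.7] Tz [0.587 0.825 2.83 ]
dp [ 0.0204 -0.0009  0.0012] turn [-0.0014  0.0053  0.0681]
```

Request:
arm_command(
  dp=[
    [-0.003, -0.006, 0],
    [-0.003, -0.006, 0],
    [-0.003, -0.006, 0],
  ],
  turn=[
    [0, 0, -0.25],
    [0, 0, -0.25],
    [0, 0, -0.25],
  ],
  jaw=[0, 0, 0],
)

```text
time_s: 15.72
eef_pos: [0.4586, -0.0432, 0.0783]
eef_rot: [0.0, 0.999, -0.032, -0.001]
wrist_force: [-3.9, -4.0, -8.0]
opening: 0.125
grasp_force: 62.2
```

```bash
python3 -c "
from h import *
plan([.4637,-.044,.078],-13)"
```

```text
t 15.72 pos [ 0.4586 -0.0432  0.0783] q [-0.35  0.14  2.01 -0.    1.    1.28] open 0.125 gf 62.2 F [-3.9 -4.  -8. ] Tz [-0.782  0.706  0.928]
dp [0.0204 0.0019 0.001 ] turn [0.0012 0.0025 0.3099]
```

Request:
arm_command(
  dp=[
    [0, 0, 0.004],
    [0, 0, 0.004],
    [0, 0, 0.004],
    [0, 0, 0.004],
    [0, 0, 0.004],
  ],
  turn=[
    [0, 0, -0.25],
    [0, 0, -0.5],
    [0, 0, -0.75],
    [0, 0, -1.0],
    [0, 0, -1.0],
  ],
  jaw=[0, 0, 0, 0, 0],
)

```text
time_s: 16.35
eef_pos: [0.4591, -0.0445, 0.0781]
eef_rot: [0.001, 0.974, 0.227, -0.001]
wrist_force: [-6.4, -9.1, -1.6]
opening: 0.126
grasp_force: 60.6
```

```bash
python3 -c "
from h import *
plan([.459,-.045,.078],90)"
```

```text
t 16.35 pos [ 0.4591 -0.0445  0.0781] q [-0.35  0.14  2.01 -0.    1.    0.76] open 0.126 gf 60.6 F [-6.4 -9.1 -1.6] Tz [-1.603  1.218  0.036]
dp [-0.0011  0.0017  0.0006] turn [ 1.3000e-03  4.5000e-03 -2.1244e+00]
```

Request:
arm_command(
  dp=[
    [0, 0, 0],
    [0, 0, 0],
    [0, 0, 0],
    [0, 0, 0],
    [0, 0, 0],
  ],
  turn=[
    [0, 0, -0.25],
    [0, 0, -0.5],
    [0, 0, -0.75],
    [0, 0, -1.0],
    [0, 0, -1.0],
  ],
  jaw=[0, 0, 0, 0, 0],
)

```text
time_s: 16.98
eef_pos: [0.46, -0.0455, 0.0782]
eef_rot: [0.002, 0.882, 0.471, -0.0]
wrist_force: [-3.5, -14.1, -5.6]
opening: 0.13
grasp_force: 59.9
```

Request:
arm_command(
  dp=[
    [0, 0, 0],
    [0, 0, 0],
    [0, 0, 0],
    [0, 0, 0],
    [0, 0, 0],
  ],
  turn=[
    [0, 0, -0.25],
    [0, 0, -0.5],
    [0, 0, -0.75],
    [0, 0, -1.0],
    [0, 0, -1.0],
  ],
  jaw=[0, 0, 0, 0, 0],
)

```text
time_s: 17.6
eef_pos: [0.4613, -0.0459, 0.0784]
eef_rot: [0.003, 0.73, 0.684, 0.0]
wrist_force: [2.2, -13.9, -12.0]
opening: 0.128
grasp_force: 59.1
```

```bash
python3 -c "
from h import *
plan([.459,-.045,.078],90)"
```

```text
t 17.6 pos [ 0.4613 -0.0459  0.0784] q [-0.35  0.14  2.   -0.    0.99 -0.29] open 0.128 gf 59.1 F [  2.2 -13.9 -12. ] Tz [-2.387 -0.287  0.016]
dp [ 0.0028 -0.0096  0.0013] turn [ 0.0091  0.0086 -0.1253]
```

Request:
arm_command(
  dp=[
    [0, 0, 0.006],
    [0, 0, 0.006],
    [0, 0, 0.006],
    [0, 0, 0.006],
    [0, 0, 0.006],
  ],
  turn=[
    [0, 0, -0.12],
    [0, 0, -0.12],
    [0, 0, -0.12],
    [0, 0, -0.12],
    [0, 0, -0.12],
  ],
  jaw=[0, 0, 0, 0, 0],
)

```text
time_s: 18.23
eef_pos: [0.4616, -0.0459, 0.0781]
eef_rot: [0.003, 0.708, 0.706, -0.0]
wrist_force: [-3.0, -13.2, 0.7]
opening: 0.126
grasp_force: 61.1
```

```bash
python3 -c "
from h import *
plan([.459,-.045,.078],90)
f=lambda im,x,y:cv2.resize(im[y:y+100,x:x+100],None,fx=5,fy=5,interpolation=cv2.INTER_CUBIC)
cv2.imwrite('pics/c9.png',cv2.convertScaleAbs(f(camera('side'),225,180),alpha=1.5))"
```

```text
t 18.23 pos [ 0.4616 -0.0459  0.0781] q [-0.35  0.14  2.   -0.    0.99 -0.35] open 0.126 gf 61.1 F [ -3.  -13.2   0.7] Tz [-2.09   0.582  0.051]
dp [ 0.0036 -0.0103  0.0002] turn [ 0.009   0.0092 -0.0075]
```

View pics/c9.png

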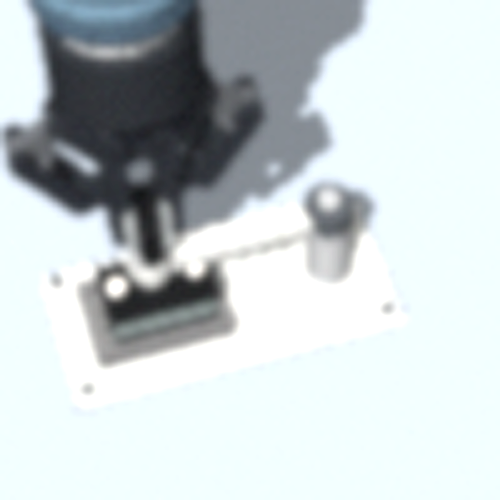

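The cell is seated (plugs at crop (116,287) and (195,267)). The arm is over it at its stop, and the wing is gripped about 90° back from the seat. Handing in.

```bash
python3 -c "
from bench import *
print(hand_in())"
```

```text
the job is handed in; nothing more can be done
None
```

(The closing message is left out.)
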